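# Probe a fitting's blind bore and lock the depth gauge

### The arm

A 7-joint arm with a two-finger parallel gripper is mounted at the origin on the work surface. World frame = base frame: x ahead of the robot, y to its left, z up, the work surface at z = 0. Lengths are in m, angles in rad, forces in N, time in s.
With the tool pointing down it reaches from about 0.425 to 0.875 m from the base axis. Payload 8.4 kg.
Tool frame: the origin (TCP) lies midway between the tips of the shut fingers; the grasp point (between the pads) lies 19 mm behind it (r.grasp_offset is the x of the grasp point in the tool frame, in m); x points along the fingers, y is the direction in which the jaws open and shut, and the axes are right-handed (so a half turn about x gives the same grasp; the last joint's range is limited). The gripper opens to 85 mm and grips with 20 to 120 N. Pads are 22 mm wide; open, the fingers measure 114 mm over their backs; the gripper's body (76 mm by 85 mm) begins 54 mm behind the grasp point. The pads swing forward as they close: fully open they stand 13 mm farther back than shut.
Start: joints at [1.054, 0.333, 0.04, 1.465, -0.013, 1.343, -0.059], TCP at [0.264, -0.594, 0.231] pointing down, gripper open.
Joint ranges: [-2.58, 2.58], [-0.38, 2.09], [-1.3, 1.39], [0.25, 2.4], [-1.5, 4.64], [0.08, 2.09], [-2.65, 2.65]. Speed limits (rad/s): [2.22, 2.22, 2.79, 2.79, 3.14, 3.14, 3.14].

### API

Orientations are given as a unit quaternion [x, y, z, w].
In Python, from cell import r gives the robot as it stands.
- The arm moves only by the tool servo_tool, never from a script. Its argument "rows" is a list of rows, each a list of 7 numbers: the shift along the world's x, y, z in mm, then the turn, a rotation vector about the world's x, y, z in rad, then the finger opening in mm, from 0 to 85.4. In form: [[dx, dy, dz, rx, ry, rz, grip], ...]. A call has 1 to 10 rows; each row is the pose to reach, as a shift and turn from the pose commanded when the call began; what a row does not reach only later rows make up. A row lasts 1/8 s, in which the tool goes at most 62.5 mm and 10.7 degrees, less where a joint would pass 70% of its speed; a pose out of reach is approached as far as the arm can. A call with a gripper value outside its range is refused whole. The fingers move at their own pace and stop on an object; the grip force is fixed at half the most. Time passes only in rows, so rows that repeat a pose let the fingers close. It gives the time, the measured TCP pose, the force and the opening at its end, in the units of the state.
- r.state(): the state, without advancing time (a new reading comes with each control period).
- r.capture(name): name is "scene" or "side" or "wrist"; returns the picture (384x512x3 uint8, red, green, blue); there is no depth.
- r.camera_info(name): a dict with "fovy" (degrees; the focal length in pixels is half the picture's height over the tangent of half this angle, whatever the lens; pixels are square), "cx", "cy" (the principal point, pixels), "dist" ([k1, k2, p1, p2, k3] as OpenCV has them; the pictures are not rectified), "R" (3x3) and "t" (3): a world point X has camera coordinates R X + t. Camera axes: x right, y down, z forward; pixel columns grow to the right and rows downward; lengths in m; the calibration is good to about 2 mm. A picture is of the moment at which its call begins: read the wrist's pose just before it. camera_info takes no time and is no camera call; for the wrist camera it gives the pose at the moment of the call.
- r.hand_in(): hands the job in, once; it reports no verdict.
The state is a dict: "time_s": time; "joint_pos": joint angles; "joint_vel": joint speeds; "joint_efforts": joint torques, N m; "position": TCP position; "tool_rot": TCP orientation; "wrist_force": force on the tool from outside, world axes, zero at the start; "ft_torque": the same for the moment, N m; "width": finger opening in m.
Only numpy, scipy, OpenCV 4.12 (cv2) and the standard library are available. Lean on these libraries where they do the work, as an engineer would, in place of code of your own. Each camera call takes 0.05 s, during which the arm holds its last target. There are 200 camera calls.

### The job

The bench depth gauge on the desk is locked with its probe raised over the brass fitting. Loosen its twist-lock knob, lower the probe by the knob against its lifting spring until the tip lightly but definitely touches the bottom of the fitting's bore, and, keeping it there, turn the knob back to lock the slide fully at that height, then let go so that the tip stays lightly in touch. Never press the tip hard on the bottom, and do not disturb the other things on the desk.

Things in the scene. Friction and masses are not known exactly. Their poses are not given: they have to be found in the camera images.
- gauge: The bench depth gauge, bolted to the desk: dark steel base plate 130 x 170 x 16 mm, two grey legs at y = +-68 mm carrying a grey bridge along y (154 mm long, 42 mm wide, top 133 mm above the desk) with a round steel boss on it (top 140 mm above the desk). Origin under the base's centre, z up, y along the bridge. The vertical probe slide passes through the bridge's centre, on the gauge's z axis.
- knob_grip (a point): The middle of the black twist-lock knob on top of the slide rod, on the gauge's vertical axis, the height to grip. The knob is an upright flat bar 46 mm long (the point's x axis), 12 mm thick (its y axis) and 34 mm high (16 mm above the point, 18 mm below it), on a 15 mm thick rod; grip it across the 12 mm from above. It goes down with the slide and turns with the lock; 240 mm above the desk when the slide is at 0.
- slide (a joint): How far the slide (rod, knob and probe together) has been lowered, in m: 0 top, 0.070 lowest. A spring lifts it with about 2.5 to 4 N net, almost the same at every height, so unlocked and let go it springs up to the top. Sliding friction about 0.6 N. Starts locked between 0 and 0.012.
- lock (a joint): Angle of the twist-lock knob, rad: 0 is fully locked (a stop), it grows counter-clockwise seen from above, 1.2 is the fully loose stop; the slide moves freely above 0.8 and holds firmly below 0.25. Between them the grip grows steadily. Starts locked (0 to 0.1). Turning takes at most about 0.2 N m and the knob stays where it is left. At lock 0 the knob's 46 mm length lies along the gauge's x axis.
- probe: The steel probe rod, 8 mm thick with a round end, sticking out under the slide. Origin at its tip, on the gauge's axis 150 mm below the knob_grip point when nothing is touched. The rod is cushioned in the slide by a spring: 4 N per mm of push on the tip, 6 mm at most, then solid. When the locked knob is let go the slide gives way by about 0.2 mm, so the push drops by about 1 N.
- fitting_rim (a point): Centre of the open top rim of the brass pipe fitting, 44 mm wide and 60 mm tall, clamped on the gauge's base right below the probe (rim 76 mm above the desk, bore 32 mm wide). The bore is blind; its bottom lies somewhere between 21 and 46 mm below the rim, not known beforehand and not measured: it must be found by touch.
- elbow_mid (a point): Bystander: loose brass elbow fitting 42 mm wide, 52 mm tall, beside the gauge; the point is inside it, 25 mm up. Leave it alone.
- radius_set_mid (a point): Bystander: steel radius gauge set, flat, about 140 mm long and 12 mm high, beside the gauge. Leave it alone.
- doorstop_mid (a point): Bystander: brass doorstop casting 70 x 36 x 36 mm beyond the gauge. Leave it alone.
- magnifier_mid (a point): Bystander: chrome magnifier lying flat, 72 mm lens ring 10 mm high and 90 mm handle, beyond the gauge; the point is at the lens centre. Leave it alone.
- cup_mid (a point): Bystander: white ceramic cup 76 mm wide, 82 mm tall, to the right; the point is its middle. Leave it alone.
- stamp_mid (a point): Bystander: wooden hand stamp 40 mm wide, 66 mm tall, to the right; the point is its middle. Leave it alone.
- cash_box_top (a point): Fixed grey steel cash box with a cam lock, 166 x 226 x 89 mm (handle to 108 mm), to the left; the point is the centre of its top. An obstacle only.
Things that resemble listed ones, but are neither listed nor needed, are in the scene too. What is shaped like the gauge but green is not meant.

How it is judged:
By the outcome, as a careful person would: the job done as asked, in the order asked, and still so for the second after the job is handed in, with the robot touching nothing.
It also fails if it takes over 48 s, if anything falls off the work surface, if the arm or the gripper's body presses on something with over 40 N, if the wrist force passes 120 N, or if a joint passes its speed limit or range.

## Working session

There is one attempt and no reset: what is moved stays moved. The work goes in short steps, Python scripts to look and compute and a tool call to move; the robot and the scene stay as the last step left them, time stands still between calls to the robot, and variables do not carry over. Pictures are saved under pics/ and viewed, about 8 in all and at most 12, crops included, and the job is handed in when it is done.

Besides the shell and the picture viewer there is one more tool, called after ">>>" by a JSON object that holds its "op" and its "data", one argument or row to a line. servo_tool: Moves the arm, as the interface text tells. Its arguments: {"type":"object","properties":{"rows":{"type":"array","items":{"type":"array","items":{"type":"number"}}}},"required":["rows"]}

```bash
mkdir -p pics; ls
cat > h.py <<'E'
import numpy as np, cv2
from cell import r
def save(img,n): cv2.imwrite(f'pics/{n}.png',cv2.cvtColor(img,cv2.COLOR_RGB2BGR))
def K(c):
    f=192/np.tan(np.radians(c['fovy'])/2); return np.array([[f,0,c['cx']],[0,f,c['cy']],[0,0,1.]])
def ray(c,uv):
    p=cv2.undistortPoints(np.array([[uv]],float),K(c),np.array(c['dist'],float))[0,0]
    R=np.array(c['R']);t=np.array(c['t']);d=R.T@np.array([p[0],p[1],1]);return -R.T@t,d/np.linalg.norm(d)
def plane(c,uv,z):
    o,d=ray(c,uv);return o+d*(z-o[2])/d[2]
def tri(rays):
    A=sum(np.eye(3)-np.outer(d,d) for o,d in rays);b=sum((np.eye(3)-np.outer(d,d))@o for o,d in rays);return np.linalg.solve(A,b)
def proj(c,X):
    R=np.array(c['R']);return cv2.projectPoints(np.array([X],float),cv2.Rodrigues(R)[0],np.array(c['t'],float),K(c),np.array(c['dist'],float))[0][0,0]
E
python3 - <<'E'
from h import *
a=r.capture("scene");b=r.capture("side")
np.savez('im0.npz',a=a,b=b)
save(a,'scene0');save(b,'side0')
for n in("scene","side"):
    c=r.camera_info(n);print(n,c['fovy'],-np.array(c['R']).T@c['t'],c['dist'])
s=r.state();print(s['time_s'],s['position'],s['tool_rot'],s['wrist_force'],r.grasp_offset,s['width'])
E
```

```text
pics
scene 47.526785685311204 [ 1.36317011 -0.62799312  1.03564519] [-0.07619059  0.          0.          0.          0.        ]
side 50.369233887173436 [0.36307575 1.19131146 0.84418106] [0.01876978 0.         0.         0.         0.        ]
0.1 [ 0.26352904 -0.5937366   0.23051731] [-0.6915979  -0.14710388  0.69187929 -0.14613639] [ 0.26365049 -0.35739001 -0.20013929] -0.0187 0.0853063605978554
```

View pics/scene0.png

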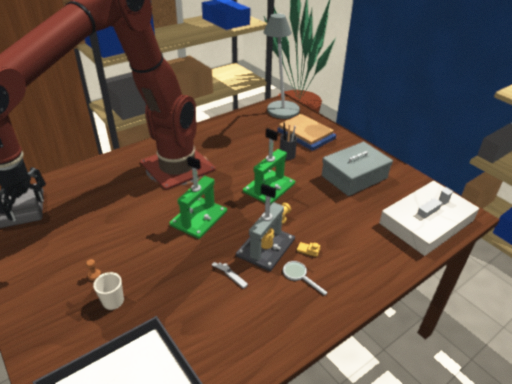

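View pics/side0.png

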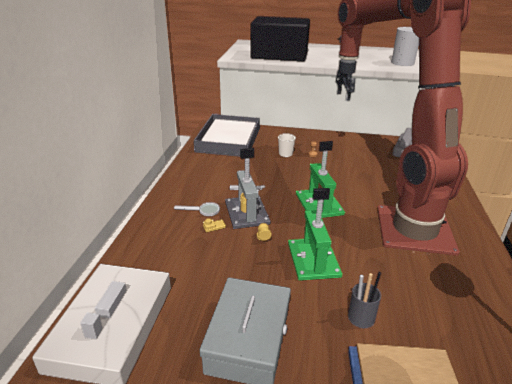

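Scene picture: the grey gauge is at about (266,225), with its knob at (269,190). In the side picture it is at (248,200), knob (247,154). The shapes at scene (198,200) and (268,175) are green, so they are not the gauge. The grey one fits; I'll enlarge it to confirm.

Run:
```python
from h import *
d=np.load('im0.npz');a=d['a'];b=d['b']
x=cv2.resize(a[175:275,225:305],None,fx=5,fy=5,interpolation=cv2.INTER_CUBIC)
y=cv2.resize(b[140:240,210:290],None,fx=5,fy=5,interpolation=cv2.INTER_CUBIC)
save(np.hstack([x,y]),'crop0')
cs=r.camera_info("scene");cd=r.camera_info("side")
X=tri([ray(cs,(269,190)),ray(cd,(247,154))]);print('knob',X)
# dark blobs
for n,im,roi,c in(('scene',a,(180,200,255,285),cs),('side',b,(146,162,236,258),cd)):
    g=im[roi[0]:roi[1],roi[2]:roi[3]].max(2)
    ys,xs=np.where(g<45);print(n,len(xs),xs.mean()+roi[2],ys.mean()+roi[0],xs.min()+roi[2],xs.max()+roi[2],ys.min()+roi[0],ys.max()+roi[0])
```

```text
knob [0.57981163 0.01590205 0.23728014]
scene 124 267.43548387096774 190.5483870967742 261 274 185 196
side 117 247.0940170940171 152.75213675213675 240 253 146 158
```

View pics/crop0.png

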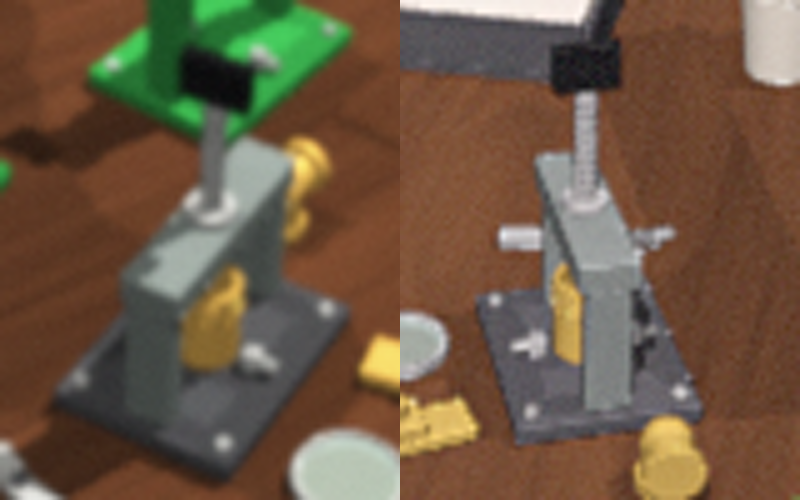

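The crop confirms it: grey legs and bridge, dark base, brass fitting inside, black knob on top (scene crop (216,78), side crop (585,68)). Next is axis and yaw.

Run:
```python
from h import *
cs=r.camera_info("scene");cd=r.camera_info("side")
S=lambda u,v:(225+u/5-.4,175+v/5-.4); D=lambda u,v:(210+(u-400)/5-.4,140+v/5-.4)
k=[ray(cs,S(216,78)),ray(cd,D(585,68))];print('knob',tri(k))
print('boss tri',tri([ray(cs,S(211,206)),ray(cd,D(583,199))]),plane(cs,S(211,206),.14),plane(cd,D(583,199),.14))
P=[plane(cs,S(*p),.016)[:2] for p in((58,390),(227,466),(350,306))]
print('base scene',P,[np.linalg.norm(P[i+1]-P[i]) for i in(0,1)],[np.degrees(np.arctan2(*(P[i+1]-P[i])[::-1])) for i in(0,1)],'c',(P[0]+P[2])/2)
P=[plane(cd,D(*p),.016)[:2] for p in((476,296),(520,430),(700,408))]
print('base side',P,[np.linalg.norm(P[i+1]-P[i]) for i in(0,1)],[np.degrees(np.arctan2(*(P[i+1]-P[i])[::-1])) for i in(0,1)],'c',(P[0]+P[2])/2)
s=r.state();from scipy.spatial.transform import Rotation as R
print(R.from_quat(s['tool_rot']).as_matrix().round(3))
c=r.camera_info("wrist");print(c['fovy'],(-np.array(c['R']).T@c['t']).round(3),np.array(c['R']).round(3))
```

```text
knob [0.58104964 0.0114554  0.23850027]
boss tri [0.58201287 0.01096757 0.13841589] [0.58255654 0.00976632 0.14      ] [0.58200402 0.01440059 0.14      ]
base scene [array([ 0.5576309, -0.0897993]), array([ 0.67176237, -0.04168739]), array([0.60843786, 0.11225113])] [np.float64(0.1238577778729828), np.float64(0.16645438609904153)] [np.float64(22.85776151014711), np.float64(112.36042230500425)] c [0.58303438 0.01122592]
base side [array([ 0.67192352, -0.03867259]), array([0.60538635, 0.11564814]), array([0.48997706, 0.06847066])] [np.float64(0.16805380743221543), np.float64(0.12467967308578662)] [np.float64(113.3238461046815), np.float64(-157.7660404509209)] c [0.58095029 0.01489903]
[[-0.001  0.406 -0.914]
 [ 0.001 -0.914 -0.406]
 [-1.    -0.001  0.   ]]
58.8171786882971 [ 0.334 -0.561  0.374] [[ 0.406 -0.914 -0.002]
 [-0.872 -0.388  0.299]
 [-0.274 -0.12  -0.954]]
```

>>> {"op": "servo_tool", "data": {
  "rows": [
    [10, 20, 50, 0, 0, 0, 85],
    [40, 75, 90, 0, 0, 0, 85],
    [68, 130, 90, 0, 0, 0, 85],
    [96, 185, 90, 0, 0, 0, 85],
    [124, 240, 90, 0, 0, 0, 85],
    [152, 295, 90, 0, 0, 0, 85],
    [180, 350, 90, 0, 0, 0, 85],
    [208, 405, 90, 0, 0, 0, 85],
    [236, 460, 90, 0, 0, 0, 85],
    [264, 510, 90, 0, 0, 0, 85]
  ]
}}

```text
time_s: 1.35
position: [0.5281, -0.0822, 0.3212]
tool_rot: [-0.692, -0.146, 0.692, -0.147]
wrist_force: [1.6, -0.4, 0.2]
width: 0.0847
```

Run:
```python
from h import *
c=r.camera_info("wrist");w=r.capture("wrist");save(w,'w1');s=r.state()
print(s['time_s'],s['position'],s['joint_pos'],s['tool_rot'])
print(proj(c,(.582,.012,.2545)))
import pickle;pickle.dump((w,c),open('w1.pkl','wb'))
```

```text
1.4 [ 0.53087254 -0.07287904  0.32096061] [ 0.45469094  0.09247435 -0.42752798  1.58062186  0.03428481  1.4757464
 -1.11811463] [ 0.69176808  0.15120239 -0.69031485  0.14852666]
[142.85041585  66.24646509]
```

View pics/w1.png

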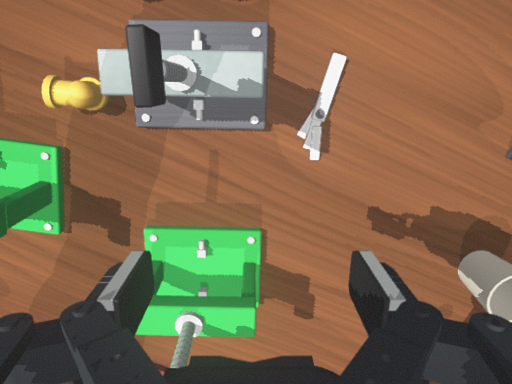

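The wrist view shows the grey gauge at (200,75). Its knob bar spans about (128-163, 25-108), nearly parallel to the finger plane. I'll measure its top edges.

Run:
```python
from h import *
import pickle;w,c=pickle.load(open('w1.pkl','rb'))
for y in(35,45,65,85,95): print(y,w[y,120:172:2].max(1))
cr=cv2.resize(w[10:140,90:280],None,fx=4,fy=4,interpolation=cv2.INTER_CUBIC);save(cr,'w1c')
```

```text
35 [150 145 151  95 113 111 108 102  97  93  86  82  55  46  45  40  42  46
  39  47 135 143 139 140 142 138]
45 [165 148 144 135  89 110 104  99  96  89  87  84  73  52  42  45  44  44
  43  42  72 143 141 139 140 140]
65 [214 214 214 214 211 100 101  97  92  89  83  81  82  66  49  41  47  47
  51  44  48  86 150 108  86 100]
85 [211 214 206 205 206 206 118  90  88  84  81  82  75  76  65  50  50  46
  49  44  50  50 122 209 239 238]
95 [107 111 118 114 117 118 120  80  86  80  82  79  76  77  73  60  50  46
  47  41  49  47  60 140 142 143]
```

View pics/w1c.png

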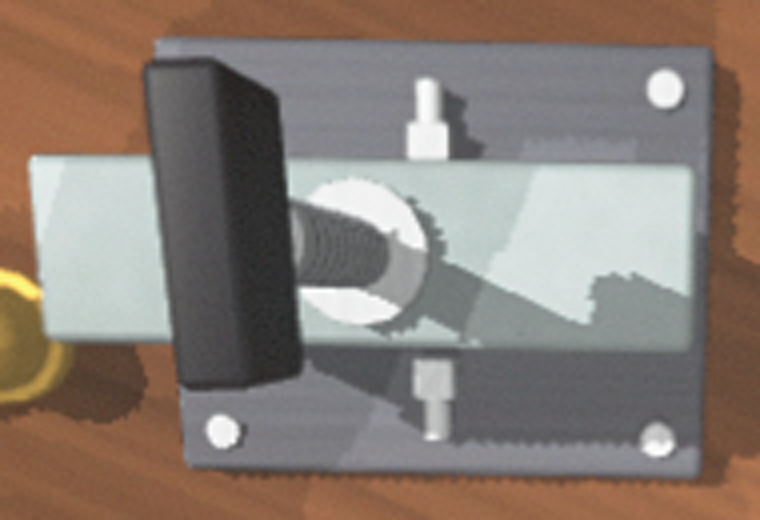

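Run:
```python
from h import *
import pickle;w,c=pickle.load(open('w1.pkl','rb'))
S=lambda p:(90+p[0]/4-.4,10+p[1]/4-.4)
ang=lambda v:np.degrees(np.arctan2(v[1],v[0]))
print('boss',plane(c,S((362,252)),.14))
B=[plane(c,S(p),.016) for p in((155,38),(710,48),(695,476),(186,465))]
print('base c',np.mean(B,0),'ang',[ang(B[(i+1)%4]-B[i]) for i in range(4)],[np.linalg.norm(B[(i+1)%4]-B[i]) for i in range(4)])
for z in(.246,.252,.256):
    T=[plane(c,S(p),z) for p in((148,63),(213,60),(246,383),(183,387))]
    print(z,np.mean(T,0),'ang',ang(T[2]-T[1]),ang(T[3]-T[0]),np.linalg.norm(T[2]-T[1]),np.linalg.norm(T[1]-T[0]))
```

```text
boss [0.58139503 0.01287833 0.14      ]
base c [0.58062067 0.01411587 0.016     ] ang [np.float64(-67.25035829392972), np.float64(-157.5113658670886), np.float64(112.60801881125879), np.float64(22.708869839274364)] [np.float64(0.16689125864299345), np.float64(0.12794052110812476), np.float64(0.16639969270891106), np.float64(0.12752792190477236)]
0.246 [0.58020027 0.01654704 0.246     ] ang -154.75318594602714 -155.1487994736186 0.046387788274382565 0.009654191519861431
0.252 [0.58070287 0.01472887 0.252     ] ang -154.75318594602717 -155.1487994736186 0.04511322763391241 0.00938893092036932
0.256 [0.58103794 0.01351675 0.256     ] ang -154.75318594602717 -155.14879947361854 0.04426352054026552 0.009212090520707915
```

>>> {"op": "servo_tool", "data": {
  "rows": [
    [25, 48, 0, 0, 0, 0.018, 60],
    [53, 97, 0, 0, 0, 0.018, 60],
    [53, 97, -20, 0, 0, 0.018, 60],
    [53, 97, -20, 0, 0, 0.018, 60]
  ]
}}

```text
time_s: 1.9
position: [0.5799, 0.013, 0.2995]
tool_rot: [-0.689, -0.153, 0.692, -0.153]
wrist_force: [-1.2, -0.3, -0.2]
width: 0.0597
```

```bash
cat > st.py <<'E'
from h import *
from scipy.spatial.transform import Rotation as R
s=r.state();M=R.from_quat(s['tool_rot']).as_matrix()
print(s['time_s'],'p',np.array(s['position']).round(5),'yaw',np.degrees(np.arctan2(M[1,1],M[0,1])).round(2),'down',M[:,0].round(4),'F',np.round(s['wrist_force'],2),'T',np.round(s['ft_torque'],3),'w',round(s['width'],4),'q',np.round(s['joint_pos'],2))
E
python3 st.py
```

```text
1.9 p [0.57991 0.01298 0.29948] yaw -64.99 down [-0.0036 -0.     -1.    ] F [-1.19 -0.34 -0.19] T [-0.015  0.033 -0.048] w 0.0597 q [ 0.32  0.2  -0.5   1.51  0.1   1.46 -1.31]
```

>>> {"op": "servo_tool", "data": {
  "rows": [
    [0, 0, -25, 0, 0, 0, 40],
    [0, 0, -50, 0, 0, 0, 40],
    [0, 0, -68, 0, 0, 0, 40],
    [0, 0, -78, 0, 0, 0, 40],
    [0, 0, -78, 0, 0, 0, 40],
    [0, 0, -78, 0, 0, 0, 40]
  ]
}}

```text
time_s: 2.65
position: [0.5811, 0.013, 0.2242]
tool_rot: [0.691, 0.153, -0.69, 0.153]
wrist_force: [0.5, 0.7, 0.1]
width: 0.0403
```

```bash
python3 st.py; python3 -c "
from h import *
save(r.capture('wrist'),'w2')"
```

```text
2.65 p [0.58115 0.01295 0.22425] yaw -65.04 down [ 1.2e-03  1.0e-04 -1.0e+00] F [0.51 0.7  0.11] T [-0.005 -0.034 -0.006] w 0.0403 q [ 0.32  0.24 -0.5   1.63  0.12  1.31 -1.33]
```

View pics/w2.png

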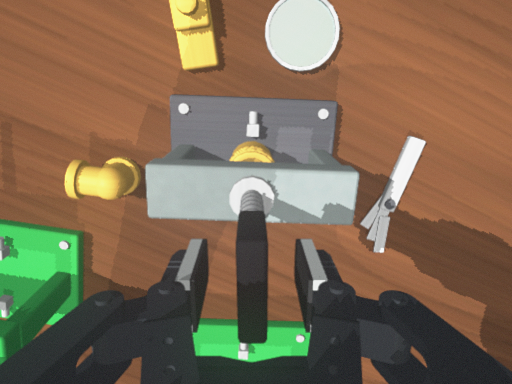

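The knob (252,280) sits centred between the open pads (190 and 322). Closing.

>>> {"op": "servo_tool", "data": {
  "rows": [
    [0, 0, 0, 0, 0, 0, 14],
    [0, 0, 0, 0, 0, 0, 8],
    [0, 0, 0, 0, 0, 0, 6],
    [0, 0, 0, 0, 0, 0, 6],
    [0, 0, 0, 0, 0, 0, 6],
    [0, 0, 0, 0, 0, 0, 6]
  ]
}}

```text
time_s: 3.45
position: [0.5811, 0.0126, 0.2238]
tool_rot: [0.691, 0.153, -0.69, 0.153]
wrist_force: [1.8, -2.6, 4.6]
width: 0.0111
```

```bash
python3 st.py
```

```text
3.45 p [0.58109 0.01262 0.22377] yaw -65.05 down [ 1.e-03 -3.e-04 -1.e+00] F [ 1.78 -2.58  4.58] T [-0.512 -0.23   0.068] w 0.0111 q [ 0.32  0.24 -0.5   1.63  0.12  1.31 -1.33]
```

>>> {"op": "servo_tool", "data": {
  "rows": [
    [0, 0, 0, 0, 0, 0.15, 6],
    [0, 0, 0, 0, 0, 0.3, 6],
    [0, 0, 0, 0, 0, 0.45, 6],
    [0, 0, 0, 0, 0, 0.6, 6],
    [0, 0, 0, 0, 0, 0.75, 6],
    [0, 0, 0, 0, 0, 0.9, 6],
    [0, 0, 0, 0, 0, 1.02, 6],
    [0, 0, 0, 0, 0, 1.02, 6],
    [0, 0, 0, 0, 0, 1.02, 6]
  ]
}}

```text
time_s: 4.58
position: [0.5804, 0.0132, 0.2232]
tool_rot: [-0.528, -0.47, 0.529, -0.47]
wrist_force: [-1.7, -0.9, 3.8]
width: 0.0111
```

```bash
python3 st.py
```

```text
4.575 p [0.58041 0.01315 0.22321] yaw -6.73 down [-7.e-04  2.e-04 -1.e+00] F [-1.7  -0.88  3.85] T [-0.104  0.45   0.042] w 0.0111 q [ 0.42  0.26 -0.62  1.62  0.15  1.31 -0.34]
```

>>> {"op": "servo_tool", "data": {
  "rows": [
    [0, 0, -6, 0, 0, 0, 6],
    [0, 0, -12, 0, 0, 0, 6],
    [0, 0, -18, 0, 0, 0, 6],
    [0, 0, -23, 0, 0, 0, 6],
    [0, 0, -26, 0, 0, 0, 6],
    [0, 0, -26, 0, 0, 0, 6],
    [0, 0, -26, 0, 0, 0, 6]
  ]
}}

```text
time_s: 5.45
position: [0.5805, 0.0132, 0.1972]
tool_rot: [-0.528, -0.471, 0.528, -0.47]
wrist_force: [-3.2, 1.6, 2.8]
width: 0.0111
```

>>> {"op": "servo_tool", "data": {
  "rows": [
    [0, 0, -1, 0, 0, 0, 6],
    [0, 0, -1, 0, 0, 0, 6]
  ]
}}

```text
time_s: 5.7
position: [0.5805, 0.0131, 0.1963]
tool_rot: [-0.528, -0.471, 0.528, -0.47]
wrist_force: [-4.6, 1.2, 3.3]
width: 0.0111
```

>>> {"op": "servo_tool", "data": {
  "rows": [
    [0, 0, -1, 0, 0, 0, 6],
    [0, 0, -1, 0, 0, 0, 6]
  ]
}}

```text
time_s: 5.95
position: [0.5805, 0.0131, 0.1953]
tool_rot: [-0.528, -0.471, 0.528, -0.47]
wrist_force: [-4.8, 1.5, 1.8]
width: 0.0111
```

>>> {"op": "servo_tool", "data": {
  "rows": [
    [-0.4, 0, -0.7, 0, 0, 0, 6],
    [-0.4, 0, -1.5, 0, 0, 0, 6],
    [-0.4, 0, -1.5, 0, 0, 0, 6]
  ]
}}

```text
time_s: 6.32
position: [0.5805, 0.0131, 0.1939]
tool_rot: [0.528, 0.47, -0.528, 0.47]
wrist_force: [-3.3, 1.3, 3.6]
width: 0.0111
```

>>> {"op": "servo_tool", "data": {
  "rows": [
    [-0.3, 0.1, -0.7, 0, 0, 0, 6],
    [-0.3, 0.1, -1.5, 0, 0, 0, 6],
    [-0.3, 0.1, -1.5, 0, 0, 0, 6]
  ]
}}

```text
time_s: 6.7
position: [0.5804, 0.0131, 0.1924]
tool_rot: [0.528, 0.47, -0.528, 0.471]
wrist_force: [-0.1, 1.2, 3.3]
width: 0.0113
```

>>> {"op": "servo_tool", "data": {
  "rows": [
    [0, 0.1, -0.7, 0, 0, 0, 6],
    [0, 0.1, -1.5, 0, 0, 0, 6],
    [0, 0.1, -1.5, 0, 0, 0, 6]
  ]
}}

```text
time_s: 7.08
position: [0.5804, 0.0131, 0.1909]
tool_rot: [0.528, 0.47, -0.528, 0.471]
wrist_force: [2.6, 1.7, 3.3]
width: 0.0111
```

>>> {"op": "servo_tool", "data": {
  "rows": [
    [0, 0, -0.7, 0, 0, 0, 6],
    [0, 0, -1.5, 0, 0, 0, 6],
    [0, 0, -1.5, 0, 0, 0, 6]
  ]
}}

```text
time_s: 7.45
position: [0.5803, 0.0131, 0.1893]
tool_rot: [0.528, 0.47, -0.528, 0.471]
wrist_force: [3.9, 1.6, 3.1]
width: 0.011
```

>>> {"op": "servo_tool", "data": {
  "rows": [
    [0.3, 0, -0.7, 0, 0, 0, 6],
    [0.3, 0, -1.5, 0, 0, 0, 6],
    [0.3, 0, -1.5, 0, 0, 0, 6]
  ]
}}

```text
time_s: 7.82
position: [0.5803, 0.0131, 0.1877]
tool_rot: [0.528, 0.47, -0.528, 0.47]
wrist_force: [3.7, 2.0, 4.1]
width: 0.0115
```

>>> {"op": "servo_tool", "data": {
  "rows": [
    [0.2, 0, -0.7, 0, 0, 0, 6],
    [0.2, 0, -1.3, 0, 0, 0, 6],
    [0.2, 0, -1.3, 0, 0, 0, 6]
  ]
}}

```text
time_s: 8.2
position: [0.5804, 0.0131, 0.1863]
tool_rot: [-0.528, -0.471, 0.528, -0.47]
wrist_force: [2.5, 1.8, 2.6]
width: 0.0114
```

>>> {"op": "servo_tool", "data": {
  "rows": [
    [0.2, 0, -0.7, 0, 0, 0, 6],
    [0.2, 0, -1.5, 0, 0, 0, 6],
    [0.2, 0, -1.5, 0, 0, 0, 6]
  ]
}}

```text
time_s: 8.57
position: [0.5804, 0.0131, 0.1847]
tool_rot: [-0.528, -0.471, 0.528, -0.47]
wrist_force: [0.1, 0.7, 3.3]
width: 0.0111
```

>>> {"op": "servo_tool", "data": {
  "rows": [
    [0, 0, -0.7, 0, 0, 0, 6],
    [0, 0, -1.5, 0, 0, 0, 6],
    [0, 0, -1.5, 0, 0, 0, 6]
  ]
}}

```text
time_s: 8.95
position: [0.5804, 0.0131, 0.1833]
tool_rot: [-0.528, -0.471, 0.528, -0.47]
wrist_force: [-1.3, 1.3, 3.7]
width: 0.0112
```

>>> {"op": "servo_tool", "data": {
  "rows": [
    [0, 0, -0.7, 0, 0, 0, 6],
    [0, 0, -1.5, 0, 0, 0, 6],
    [0, 0, -1.5, 0, 0, 0, 6]
  ]
}}

```text
time_s: 9.32
position: [0.5804, 0.0131, 0.1817]
tool_rot: [-0.528, -0.471, 0.528, -0.47]
wrist_force: [-3.2, 1.7, 2.9]
width: 0.0112
```

>>> {"op": "servo_tool", "data": {
  "rows": [
    [-0.3, 0, -0.7, 0, 0, 0, 6],
    [-0.3, 0, -1.5, 0, 0, 0, 6],
    [-0.3, 0, -1.5, 0, 0, 0, 6]
  ]
}}

```text
time_s: 9.7
position: [0.5804, 0.0131, 0.1804]
tool_rot: [0.528, 0.47, -0.528, 0.47]
wrist_force: [-0.9, 1.4, 3.3]
width: 0.0111
```

>>> {"op": "servo_tool", "data": {
  "rows": [
    [0, 0, -0.7, 0, 0, 0, 6],
    [0, 0, -1.5, 0, 0, 0, 6],
    [0, 0, -1.5, 0, 0, 0, 6]
  ]
}}

```text
time_s: 10.07
position: [0.5804, 0.0131, 0.1789]
tool_rot: [-0.528, -0.47, 0.528, -0.47]
wrist_force: [-1.2, 0.8, 3.1]
width: 0.0111
```

>>> {"op": "servo_tool", "data": {
  "rows": [
    [0, 0, -0.7, 0, 0, 0, 6],
    [0, 0, -1.5, 0, 0, 0, 6],
    [0, 0, -1.5, 0, 0, 0, 6]
  ]
}}

```text
time_s: 10.45
position: [0.5804, 0.0131, 0.1774]
tool_rot: [0.528, 0.47, -0.528, 0.47]
wrist_force: [-1.3, 0.4, 2.6]
width: 0.0112
```

>>> {"op": "servo_tool", "data": {
  "rows": [
    [0, 0, -0.7, 0, 0, 0, 6],
    [0, 0, -1.5, 0, 0, 0, 6],
    [0, 0, -1.5, 0, 0, 0, 6]
  ]
}}

```text
time_s: 10.82
position: [0.5804, 0.0131, 0.1759]
tool_rot: [0.528, 0.47, -0.528, 0.47]
wrist_force: [-0.8, 1.7, 2.7]
width: 0.0111
```

>>> {"op": "servo_tool", "data": {
  "rows": [
    [0, 0, -0.7, 0, 0, 0, 6],
    [0, 0, -1.5, 0, 0, 0, 6],
    [0, 0, -1.5, 0, 0, 0, 6]
  ]
}}

```text
time_s: 11.2
position: [0.5804, 0.0131, 0.1746]
tool_rot: [0.528, 0.47, -0.528, 0.47]
wrist_force: [-3.1, 0.4, 5.7]
width: 0.0112
```

>>> {"op": "servo_tool", "data": {
  "rows": [
    [0, 0, 0, 0, 0, 0, 6]
  ]
}}

```text
time_s: 11.32
position: [0.5804, 0.0131, 0.1746]
tool_rot: [0.528, 0.47, -0.528, 0.47]
wrist_force: [-2.7, 0.6, 4.8]
width: 0.0109
```

>>> {"op": "servo_tool", "data": {
  "rows": [
    [0, 0, 0, 0, 0, 0, 6]
  ]
}}

```text
time_s: 11.45
position: [0.5805, 0.0131, 0.1746]
tool_rot: [0.528, 0.47, -0.528, 0.47]
wrist_force: [-2.0, 0.7, 5.8]
width: 0.011
```

>>> {"op": "servo_tool", "data": {
  "rows": [
    [0, 0, 0, 0, 0, 0, 6]
  ]
}}

```text
time_s: 11.58
position: [0.5805, 0.0131, 0.1746]
tool_rot: [0.528, 0.47, -0.528, 0.47]
wrist_force: [-2.6, 0.9, 4.7]
width: 0.0112
```

>>> {"op": "servo_tool", "data": {
  "rows": [
    [0, 0, 0, 0, 0, 0, 6]
  ]
}}

```text
time_s: 11.7
position: [0.5804, 0.0131, 0.1746]
tool_rot: [0.528, 0.47, -0.528, 0.47]
wrist_force: [-2.6, 1.0, 5.2]
width: 0.0112
```

>>> {"op": "servo_tool", "data": {
  "rows": [
    [0, 0, -0.4, 0, 0, 0, 6],
    [0, 0, -0.4, 0, 0, 0, 6],
    [0, 0, -0.4, 0, 0, 0, 6]
  ]
}}

```text
time_s: 12.08
position: [0.5805, 0.0131, 0.1744]
tool_rot: [0.528, 0.47, -0.528, 0.47]
wrist_force: [-2.5, 1.4, 5.8]
width: 0.0112
```

>>> {"op": "servo_tool", "data": {
  "rows": [
    [0, 0, 0, 0, 0, 0, 6]
  ]
}}

```text
time_s: 12.2
position: [0.5805, 0.0131, 0.1744]
tool_rot: [0.528, 0.47, -0.528, 0.47]
wrist_force: [-3.5, 1.2, 5.9]
width: 0.0113
```

>>> {"op": "servo_tool", "data": {
  "rows": [
    [0, 0, 0, 0, 0, 0, 6]
  ]
}}

```text
time_s: 12.32
position: [0.5805, 0.0131, 0.1743]
tool_rot: [0.528, 0.47, -0.528, 0.47]
wrist_force: [-3.5, 0.2, 6.7]
width: 0.0113
```

>>> {"op": "servo_tool", "data": {
  "rows": [
    [0, 0, 0, 0, 0, 0, 6]
  ]
}}

```text
time_s: 12.45
position: [0.5805, 0.0131, 0.1744]
tool_rot: [0.528, 0.47, -0.528, 0.47]
wrist_force: [-2.6, 1.4, 6.4]
width: 0.011
```

```bash
python3 st.py
```

```text
12.45 p [0.58046 0.01312 0.17437] yaw -6.59 down [ 2.e-04 -1.e-04 -1.e+00] F [-2.64  1.39  6.37] T [ 0.232  0.628 -0.1  ] w 0.011 q [ 0.42  0.29 -0.61  1.69  0.18  1.22 -0.35]
```

Contact confirmed: 0.25 mm more travel added about 1 N (4 N/mm). Push is now about 3 N. Turning back in stages.

>>> {"op": "servo_tool", "data": {
  "rows": [
    [0, 0, -0.1, 0, 0, -0.12, 6],
    [0, 0, -0.1, 0, 0, -0.24, 6],
    [0, 0, -0.1, 0, 0, -0.24, 6],
    [0, 0, -0.1, 0, 0, -0.24, 6]
  ]
}}

```text
time_s: 12.95
position: [0.5807, 0.0131, 0.1744]
tool_rot: [0.581, 0.404, -0.58, 0.404]
wrist_force: [-1.8, 2.2, 6.3]
width: 0.0111
```

>>> {"op": "servo_tool", "data": {
  "rows": [
    [0, 0, 0, 0, 0, 0, 6]
  ]
}}

```text
time_s: 13.08
position: [0.5807, 0.0131, 0.1743]
tool_rot: [0.581, 0.404, -0.58, 0.404]
wrist_force: [-2.5, 0.9, 6.1]
width: 0.0112
```

>>> {"op": "servo_tool", "data": {
  "rows": [
    [0, 0, 0, 0, 0, 0, 6]
  ]
}}

```text
time_s: 13.2
position: [0.5807, 0.0131, 0.1744]
tool_rot: [0.581, 0.404, -0.58, 0.404]
wrist_force: [-1.3, 0.7, 5.8]
width: 0.0112
```

```bash
python3 st.py
```

```text
13.2 p [0.58068 0.01308 0.17437] yaw -20.35 down [ 7.e-04 -1.e-04 -1.e+00] F [-1.31  0.71  5.84] T [ 0.235  0.43  -0.119] w 0.0112 q [ 0.39  0.28 -0.58  1.69  0.16  1.22 -0.58]
```

>>> {"op": "servo_tool", "data": {
  "rows": [
    [0, 0, -0.15, 0, 0, 0, 6],
    [0, 0, -0.15, 0, 0, -0.12, 6],
    [0, 0, -0.15, 0, 0, -0.24, 6],
    [0, 0, -0.15, 0, 0, -0.36, 6],
    [0, 0, -0.15, 0, 0, -0.48, 6],
    [0, 0, -0.15, 0, 0, -0.6, 6],
    [0, 0, -0.15, 0, 0, -0.7, 6],
    [0, 0, -0.15, 0, 0, -0.8, 6],
    [0, 0, -0.15, 0, 0, -0.8, 6],
    [0, 0, -0.15, 0, 0, -0.8, 6]
  ]
}}

```text
time_s: 14.45
position: [0.5811, 0.0126, 0.1743]
tool_rot: [0.692, 0.145, -0.691, 0.146]
wrist_force: [0.9, -0.1, 6.0]
width: 0.0114
```

```bash
python3 st.py
```

```text
14.45 p [0.58113 0.01257 0.17434] yaw -66.21 down [ 1.7e-03 -6.0e-04 -1.0e+00] F [ 0.86 -0.15  5.99] T [ 0.028  0.054 -0.064] w 0.0114 q [ 0.3   0.27 -0.47  1.69  0.13  1.21 -1.36]
```

>>> {"op": "servo_tool", "data": {
  "rows": [
    [0, 0, 0, 0, 0, -0.03, 6],
    [0, 0, 0, 0, 0, -0.05, 6],
    [0, 0, 0, 0, 0, -0.05, 6],
    [0, 0, 0, 0, 0, -0.05, 6]
  ]
}}

```text
time_s: 14.95
position: [0.5811, 0.0125, 0.1744]
tool_rot: [0.696, 0.128, -0.695, 0.129]
wrist_force: [0.1, -1.6, 6.0]
width: 0.0114
```

```bash
python3 st.py
```

```text
14.95 p [0.58113 0.01251 0.17436] yaw -69.0 down [ 0.0017 -0.001  -1.    ] F [ 0.12 -1.64  6.01] T [-0.244  0.024  0.729] w 0.0114 q [ 0.3   0.27 -0.46  1.69  0.13  1.21 -1.4 ]
```

Stop reached: reaction moment 0.73 N m at yaw −69°, height unchanged, Fz about 6 N. Opening, then retreating straight up.

>>> {"op": "servo_tool", "data": {
  "rows": [
    [0, 0, 0, 0, 0, 0, 20],
    [0, 0, 0, 0, 0, 0, 35],
    [0, 0, 0, 0, 0, 0, 40],
    [0, 0, 0, 0, 0, 0, 40]
  ]
}}

```text
time_s: 15.45
position: [0.5803, 0.0131, 0.1737]
tool_rot: [-0.695, -0.129, 0.695, -0.129]
wrist_force: [0.4, 0.8, 0.2]
width: 0.0401
```

>>> {"op": "servo_tool", "data": {
  "rows": [
    [0, 0, 10, 0, 0, 0, 40],
    [0, 0, 40, 0, 0, 0, 40],
    [0, 0, 90, 0, 0, 0, 40],
    [0, 0, 140, 0, 0, 0, 40],
    [-30, -50, 140, 0, 0, 0, 40],
    [-57, -98, 140, 0, 0, 0, 40],
    [-57, -98, 140, 0, 0, 0, 40],
    [-57, -98, 140, 0, 0, 0, 40]
  ]
}}

```text
time_s: 16.45
position: [0.5236, -0.0845, 0.3146]
tool_rot: [0.696, 0.129, -0.695, 0.129]
wrist_force: [0.7, 0.4, -0.2]
width: 0.0402
```

```bash
python3 st.py
python3 - <<'E'
from h import *
c=r.camera_info("wrist");w=r.capture("wrist");a=r.capture("scene");b=r.capture("side")
import pickle;pickle.dump((w,c,a,b),open('w3.pkl','wb'))
x=cv2.resize(w[0:150,60:310],(500,300),interpolation=cv2.INTER_CUBIC)
y=cv2.resize(a[180:280,215:315],(300,300),interpolation=cv2.INTER_CUBIC)
print(w.shape);save(np.vstack([np.hstack([x,y]),cv2.resize(b[120:250,170:340],(800,300*2//2))]),'end')
E
```

```text
16.45 p [ 0.52359 -0.08448  0.3146 ] yaw -69.05 down [ 1.1e-03  2.0e-04 -1.0e+00] F [ 0.69  0.43 -0.19] T [ 0.009 -0.004 -0.043] w 0.0402 q [ 0.45  0.08 -0.4   1.61  0.03  1.46 -1.15]
(384, 512, 3)
```

View pics/end.png

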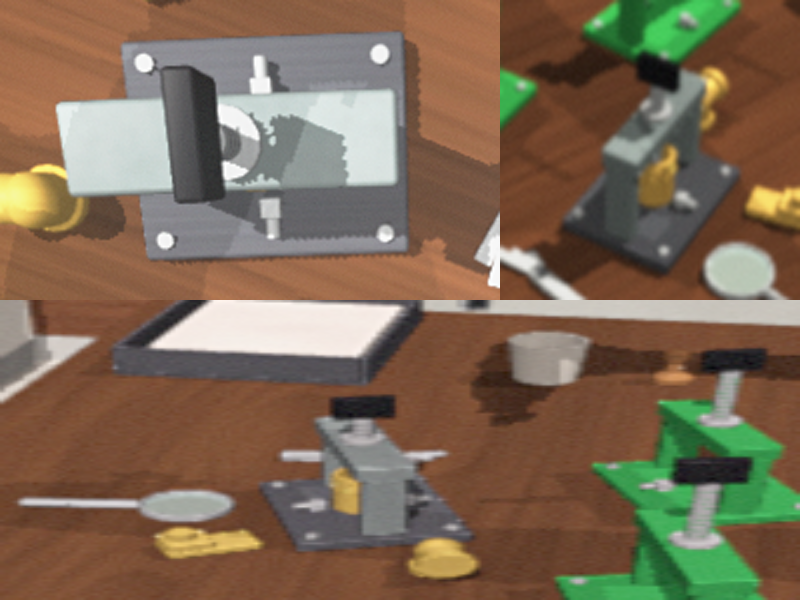

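The slide has stayed low, with the knob just above the boss in all three views, and the bystanders look untouched. Last check is knob angle against base.

Run:
```python
from h import *
import pickle;w,c,a,b=pickle.load(open('w3.pkl','rb'))
S=lambda u,v:(60+u/2-.25,v/2-.25)
an=lambda p,q,z:np.degrees(np.arctan2(*(plane(c,S(*p),z)-plane(c,S(*q),z))[1::-1]))
print('knob',an((162,72),(177,201),.205),'base',an((123,43),(148,259),.016),an((405,33),(409,250),.016), 'bridge-dir',an((123,43),(405,33),.016)-90,an((148,259),(409,250),.016)-90)
g=w[28:105,130:175].max(2);m=((g>60)&(g<125)).astype(np.uint8)
e=cv2.Canny(w[25:105,135:180],60,150);l=cv2.HoughLinesP(e,1,np.pi/360,20,minLineLength=35,maxLineGap=4)
for x in (l[:,0] if l is not None else []):
    p=(x[0]+135,x[1]+25);q=(x[2]+135,x[3]+25);d=plane(c,p,.205)-plane(c,q,.205);print(p,q,np.degrees(np.arctan2(d[1],d[0]))%180)
```

```text
knob 23.016771577451824 base 22.13182865855856 22.642349973489008 bridge-dir 22.561042891650317 22.82147671726875
(np.int32(167), np.int32(40)) (np.int32(173), np.int32(95)) 23.768143275832866
(np.int32(138), np.int32(29)) (np.int32(144), np.int32(74)) 24.034927836892198
(np.int32(156), np.int32(55)) (np.int32(160), np.int32(93)) 22.932903216782677
```

Knob angle is 23.0° against the gauge's 22.6°, so lock is about 0 within measuring error. Handing in.

```bash
python3 -c "
from cell import r
print(r.hand_in())"
```

```text
the job is handed in; nothing more can be done
None
```

The gauge is locked at the height where the probe tip touched the bore bottom, and I handed the job in at about 16.6 s of the 48 s allowed. No verdict was reported.

- **Loosening:** I gripped the grey gauge's knob and turned it from lock ≈0.04 to ≈1.06 rad.
- **Finding the bottom:** I lowered the probe in steps of up to 1.5 mm. Contact showed as a rise in vertical force from about 3.1 N (the spring alone) to 5.2 N. Another 0.25 mm of travel added about 1 N, which matches the 4 N/mm cushion.
- **Locking:** I turned the knob back with the tip pushed at about 3 N, until the stop gave 0.73 N m. The height did not change while turning. Then I let go and moved clear.

**Last checks:**
- The knob stayed down in all three cameras.
- Its angle was about 23.0° against the gauge's 22.6°; automatic edge fits gave 22.9–24.0°. That is lock ≈0 within measuring error, backed by the stop torque.
- The nearby bystanders and the cup and stamp looked unmoved. The cash box was not in the final crops, but the arm never went near it.
- The wrist force was back near zero with the arm clear.
- The final tip push, about 2 N, is worked out from the 1 N drop on release. I could not measure it after letting go.

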